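# Show what is in the sugar bowl

## Robot

A 7-joint arm with a two-finger parallel gripper is mounted at the origin on the work surface. World frame = base frame: x ahead of the robot, y to its left, z up, the work surface at z = 0. Lengths are in mm, angles in rad, forces in N, time in s.
With the tool pointing down it reaches from about 375 to 925 mm from the base axis. Payload 3.1 kg.
Tool frame: the origin (TCP) lies on the centre line of the jaws, within the pads' length; the fingertips stand 22 mm ahead of it and the grasp point (between the pads) lies 3 mm ahead of it (bot.finger_overhang is the z of the fingertips in the tool frame, in mm); z points along the fingers, y is the line along which they close (so a half turn about z gives the same grasp; the last joint's range is limited). The gripper opens to 85 mm and grips with 20 to 120 N. Pads are 22 mm wide; open, the fingers measure 114 mm over their backs; the gripper's body (76 mm by 85 mm) begins 54 mm behind the grasp point. The pads swing forward as they close: fully open they stand 13 mm farther back than shut.
Start: joints at [-1.434, 0.383, 0.044, 1.598, -0.018, 1.161, -0.05], TCP at [151.199, 632.173, 253.269] pointing down, gripper open.
Joint ranges: [-2.61, 2.61], [-0.41, 2.15], [-1.48, 1.57], [0, 2.5], [-1.57, 4.71], [0.05, 1.97], [-2.85, 2.85]. Speed limits (rad/s): [2.79, 2.79, 3.14, 3.14, 3.14, 3.14, 3.14].

## Interface

Orientations are given as a rotation vector (axis times angle).
In Python, from plant import bot gives the robot as it stands.
- The arm moves only by the tool arm_command, never from a script. Its arguments are lists of equal length, an entry for each row: "grip": the closure, from 0 (fully open) to 1 (shut); "translation": the shift along the tool's x, y, z as a fraction of full scale, a list of three; "angular": the turn, a rotation vector about the tool's x, y, z as a fraction of full scale, a list of three. A call has 1 to 12 rows; each row shifts and turns the commanded pose from where the row before left it, along the tool's axes as they then stand; what a row does not reach is not made up. Full scale, the value 1, is 30 mm for a shift and 0.08 rad for a turn. A row lasts 1/12 s, in which the tool goes at most 41.7 mm and 7.16 degrees, less where a joint would pass 70% of its speed; a pose out of reach is approached as far as the arm can. A call with a number of a shift or a turn outside -1 to 1 is refused whole. A call with a gripper value outside its range is refused whole. The fingers move at their own pace and stop on an object; "squeeze" is the grip in N (left out, the last holds). Time passes only in rows, so rows that do not move let the fingers close. It gives the time, the measured TCP pose, the force, the opening and the grip force at its end, in the units of the state.
- bot.observe(): the state, without advancing time (a new reading comes with each control period).
- bot.get_image(name): name is "scene" or "top"; returns the picture (384x512x3 uint8, red, green, blue); there is no depth.
- bot.calibration(name): a dict with "fx", "fy", "cx", "cy" (pixels), "view" (4x4, takes a point from world to camera coordinates). Camera axes: x right, y up, looking along -z (the intrinsics and any distortion apply to the point x, -y, -z); pixel columns grow to the right and rows downward; lengths in mm; the calibration is good to about 2 mm. A picture is of the moment at which its call begins. calibration takes no time and is no camera call.
- bot.job_done(): hands the job in; it is judged then, once.
The state is a dict: "time": time; "joint_pos": joint angles; "joint_vel": joint speeds; "effort": joint torques, N m; "position": TCP position; "tcp_rot": TCP orientation; "ft_force": force on the tool from outside, world axes, zero at the start; "wrist_torque": the same for the moment, N m; "grip_width": finger opening in mm; "grasp_force": force on a finger pad.
Only numpy, scipy, OpenCV 4.12 (cv2) and the standard library are available. Lean on these libraries where they do the work, as an engineer would, in place of code of your own. Each camera call takes 0.05 s, during which the arm holds its last target. There are 200 camera calls.

## Task

Show me how much sugar is left: with closed fingertips press down the lever of the round sugar bowl until its lid stands wide open, and keep it open like that for a good two seconds. Then ease the lever back up so that the lid comes down shut without slamming, and move clear. Leave the square jar's lid shut, and leave the bowl and everything else standing where they are.

Things in the scene. Friction and masses are not known exactly. Their poses are not given: they have to be found in the camera images.
- sugar: Round brown ceramic sugar bowl, 108 mm across, rim 91 mm above the shelf, with a domed knobbed brown lid hinged on the side of the lever. Loose, about 1.2 kg with a steel base plate 235 x 110 x 8 mm under it. Origin at the centre of the jar's foot, on the shelf; its own -x axis points level from the jar towards its lever paddle, z up. The plate runs from 60 mm behind the origin (+x) to 175 mm in front (-x).
- sugar_lid (a joint): Lid angle of the round bowl: 0 shut, 1.15 rad fully open (stop; over 1 rad is wide open). It turns 2.6 rad per rad of the lever. Its weight and a weak spring close it: let go, it slams; under a fingertip rising at 20 mm/s it follows gently. Hinge on the rim 62 mm from the bowl axis on the lever side, 95 mm up; the open lid stands up there, its top about 200 mm above the shelf.
- sugar_lever: Steel lever of the round bowl. Origin on its pivot, 80 mm from the bowl's axis, 85 mm above the shelf. It runs 107 mm out from there, along the bowl's -x, rising 0.25 rad (14 degrees) when up. Pressed down it turns 0.44 rad in all to the stop, ending 0.19 rad below level. Some 3 to 5 N at the paddle moves it.
- sugar_paddle (a point): Centre of the top face of the flat paddle at the lever's outer end (paddle 34 mm along the lever, 38 mm across, 6 mm thick), 90 mm from the pivot. About 110 mm above the shelf when up and 71 mm when fully pressed. Nothing between it and the base plate.
- box: Square brown ceramic jar, 100 x 100 mm, rim 91 mm high, with a flat square brown lid and the same kind of lever: not the one to open. Loose, about 1.2 kg with a steel base plate 235 x 110 x 8 mm under it. Origin at the centre of the jar's foot, on the shelf; its own -x axis points level from the jar towards its lever paddle, z up. The plate runs from 60 mm behind the origin (+x) to 175 mm in front (-x).
- box_lid (a joint): Lid angle of the square jar, 0 shut, 1.15 rad open. To stay shut.
- spoon_a: Stainless teaspoon, 140 mm long, lying on the shelf between the jars; origin at its middle on the shelf.
- spoon_b: Second stainless teaspoon, 140 mm long, beside the first; origin at its middle on the shelf.
- scraper: Lime silicone scraper, 180 mm long, lying on the shelf between the jars, 10 mm thick; origin at its underside near the middle.
- caddy: Clear plastic cutlery caddy, empty, 100 x 90 mm, 110 mm tall, behind the spoons; origin under its centre.
- mug: White mug, 80 mm across, 90 mm tall, at the back of the shelf; origin under its centre.
- soap: Green washing-up bottle, 60 mm across, 180 mm tall, at the back of the shelf; origin under its centre.

How it is judged (in metres and radians):
On the way, in this order (a step that is already met when the one before it is completed fails the run):
1. the round bowl's lid is held wide open (over 0.95 rad) by the fingers on its lever for two seconds (value of joint sugar_lid above 0.95 rad and contact force between the fingers and sugar_lever above 0.2 N), for 2 s.
2. the lid is back down, shut (value of joint sugar_lid below 0.04 rad), for 0.2 s.
At the end, for the whole second after the job is handed in: Both lids are shut (under 0.04 rad), the round bowl stands upright and at rest within 30 mm of where it was, and every other thing is within 30 mm of where it was (value of joint each of sugar_lid, box_lid below 0.04 rad and distance of each of sugar, box, spoon_a, spoon_b, scraper, caddy, mug, soap from where it was at the start of the episode below 0.03 m and angle between sugar's own z axis and vertical below 0.05 rad and linear speed of sugar below 0.01 m/s); the robot touches nothing.
It fails at once if the lid slams: it falls faster than 2 rad/s in the last 0.3 rad before it shuts (value of joint sugar_lid below 0.3 rad and velocity of joint sugar_lid below -2 rad/s).
It fails at once if the square jar's lid is opened (value of joint box_lid above 0.15 rad).
It fails at once if the round bowl is lifted, tipped or shoved (distance of sugar from where it was at the start of the episode above 0.03 m or angle between sugar's own z axis and vertical above 0.15 rad or height (world z) of sugar above 0.012 m).
It fails at once if a bystander is lifted or pushed away (distance of any of box, spoon_a, spoon_b, scraper, caddy, mug, soap from where it was at the start of the episode above 0.03 m).
It also fails if it takes over 45 s, if anything falls off the work surface, if the arm or the gripper's body presses on something with over 40 N, if the wrist force passes 120 N, or if a joint passes its speed limit or range.

## Working session

There is one attempt and no reset: what is moved stays moved. The work goes in short steps, Python scripts to look and compute and a tool call to move; the robot and the scene stay as the last step left them, time stands still between calls to the robot, and variables do not carry over. Pictures are saved under pics/ and viewed, at most 10 in all, crops included, and the job is handed in when it is done.

Besides the shell and the picture viewer there is one more tool, called after "Call:" as name(argument=value, ...) on one line, values as JSON. arm_command: Moves the arm, as the interface text tells. Shift numbers are shares of 30 mm and turn numbers shares of 0.08 rad, none past 1 either way. Its arguments: {"type":"object","properties":{"grip":{"type":"array","items":{"type":"number"}},"translation":{"type":"array","items":{"type":"array","items":{"type":"number","minimum":-1,"maximum":1}}},"angular":{"type":"array","items":{"type":"array","items":{"type":"number","minimum":-1,"maximum":1}}},"squeeze":{"type":"number"}},"required":["grip","translation","angular"]}

```bash
mkdir -p pics
python3 - <<'E'
from plant import bot
import cv2
for n in("scene","top"):
    im=bot.get_image(n); cv2.imwrite(f"pics/{n}0.png",im[:,:,::-1])
    c=bot.calibration(n); print(n,c)
s=bot.observe();print(s["time"],s["position"],s["tcp_rot"],s["grip_width"])
E
```

```text
scene {'fx': 456.3379092842637, 'fy': 456.3379092842637, 'cx': 257.2103685045231, 'cy': 192.33799880354863, 'view': array([[-7.13162753e-01,  7.00595136e-01,  2.37769414e-02,
         4.60347802e+02],
       [-3.76251397e-01, -4.11179028e-01,  8.30281093e-01,
         1.37067386e+02],
       [ 5.91467475e-01,  5.83179442e-01,  5.56837466e-01,
        -1.53035383e+03],
       [ 0.00000000e+00,  0.00000000e+00,  0.00000000e+00,
         1.00000000e+00]])}
top {'fx': 372.9595330292601, 'fy': 372.9595330292601, 'cx': 253.8725848915514, 'cy': 188.54627387391176, 'view': array([[ 2.26469224e-02, -9.99740640e-01, -2.40190485e-03,
        -2.24994759e+01],
       [ 9.96983454e-01,  2.24059327e-02,  7.43099318e-02,
        -6.26061795e+02],
       [-7.42368419e-02, -4.07755066e-03,  9.97232302e-01,
        -1.01631427e+03],
       [ 0.00000000e+00,  0.00000000e+00,  0.00000000e+00,
         1.00000000e+00]])}
0.1 [151.04702836 631.36248883 251.98875581] [-0.36790487 -3.11983401  0.00379989] 85.37390614911088
```

View pics/scene0.png

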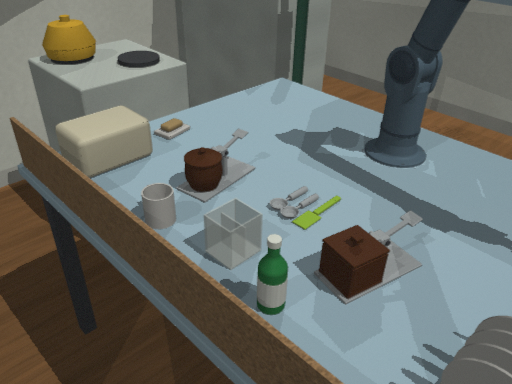

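View pics/top0.png

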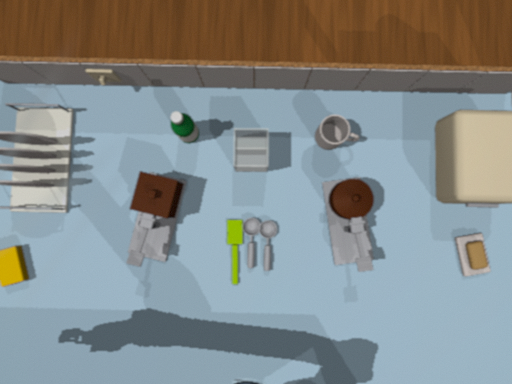

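The scene view has the round bowl at about (204,170) with its paddle near (240,134). The top view has the bowl at about (352,200). I'll zoom in on the lever.

Run:
```python
import cv2,numpy as np
t=cv2.imread("pics/top0.png")[165:310,300:400]; s=cv2.imread("pics/scene0.png")[115:205,165:265]
t=cv2.resize(t,None,fx=4,fy=4,interpolation=2); s=cv2.resize(s,None,fx=4,fy=4,interpolation=2)
s=cv2.copyMakeBorder(s,0,t.shape[0]-s.shape[0],0,0,0); cv2.imwrite("pics/crop0.png",np.hstack([t,s]))
```

```text
(no output)
```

View pics/crop0.png

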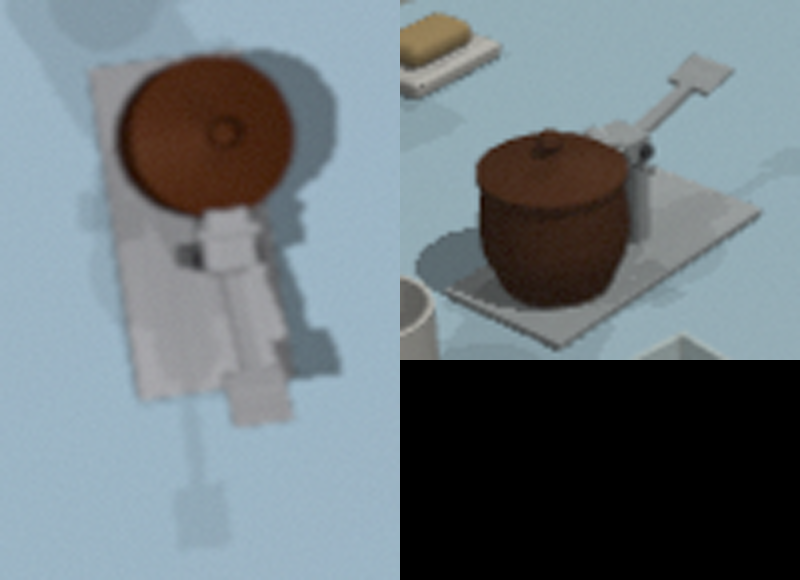

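The paddle centre is at about (365.2,264.5) in the top view and (240,133.5) in the scene view. The lid centre is at about (352,199) in the top view. Next I triangulate.

```bash
cat > h.py <<'E'
import numpy as np, cv2
from plant import bot
from scipy.spatial.transform import Rotation as R
def P(n):
    c=bot.calibration(n); V=np.diag([1,-1,-1,1])@c["view"]
    return np.array([[c["fx"],0,c["cx"]],[0,c["fy"],c["cy"]],[0,0,1]])@V[:3]
def tri(t,s):
    X=cv2.triangulatePoints(P("top"),P("scene"),np.array(t,float).reshape(2,1),np.array(s,float).reshape(2,1));return (X[:3]/X[3]).ravel()
def plane(n,p,z):
    M=P(n);H=np.c_[M[:,0],M[:,1],M[:,2]*z+M[:,3]];q=np.linalg.solve(H,[*p,1]);return q[:2]/q[2]
E
python3 - <<'E'
from h import *
print("tri",tri((365.2,264.5),(240,133.5)))
p=plane("top",(365.2,264.5),110); b=plane("top",(351.9,198.7),95)
print(p,plane("scene",(240,133.5),110),b,np.linalg.norm(p-b),np.degrees(np.arctan2(*(p-b)[::-1])))
# plate edges: left/right corners front
print(plane("top",(334.5,264.5),8),plane("top",(323,183),8))
s=bot.observe();print(R.from_rotvec(s["tcp_rot"]).as_matrix().round(3))
E
```

```text
tri [ 433.2316239  -295.00412024  101.06438717]
[ 434.79746506 -292.89446994] [ 445.14029585 -281.43491134] [ 600.42907642 -262.85613527] 168.3333960631573 -169.720773160364
[ 420.54927519 -237.58094857] [ 647.67954003 -203.55499445]
[[-0.973  0.233 -0.   ]
 [ 0.233  0.973 -0.002]
 [-0.    -0.002 -1.   ]]
```

Call:
arm_command(grip=[1,1,1,1,1,1,1,1,1,1,1,1], translation=[[-0.8,-0.8,0],[-0.8,-0.8,0],[-0.8,-0.8,0],[-0.8,-0.8,0],[-0.8,-0.8,0],[-0.8,-0.8,0],[-0.8,-0.8,0],[-0.8,-0.8,0],[-0.8,-0.8,0],[-0.8,-0.8,0],[-0.8,-0.8,0],[-0.8,-0.8,0]], angular=[[0,0,0],[0,0,0],[0,0,0],[0,0,0],[0,0,0],[0,0,0],[0,0,0],[0,0,0],[0,0,0],[0,0,0],[0,0,0],[0,0,0]], squeeze=40)

```text
time: 1.1
position: [364.6, 283.2, 252.9]
tcp_rot: [-0.368, -3.119, 0.001]
ft_force: [0.8, -0.5, -0.2]
grip_width: 0.1
grasp_force: 0.0
```

Call:
arm_command(grip=[1,1,1,1,1,1,1,1,1,1,1,1], translation=[[-0.75,-0.87,0],[-0.75,-0.87,0],[-0.75,-0.87,0],[-0.75,-0.87,0],[-0.75,-0.87,0],[-0.75,-0.87,0],[-0.16,-0.92,0],[-0.16,-0.92,0],[-0.16,-0.92,0],[-0.16,-0.92,0],[-0.16,-0.92,0],[-0.16,-0.92,0]], angular=[[0,0,0],[0,0,0],[0,0,0],[0,0,0],[0,0,0],[0,0,0],[0,0,0],[0,0,0],[0,0,0],[0,0,0],[0,0,0],[0,0,0]])

```text
time: 2.1
position: [447.9, -67.7, 252.9]
tcp_rot: [-0.368, -3.119, -0.0]
ft_force: [-0.9, -0.6, -0.3]
grip_width: 0.2
grasp_force: 0.0
```

Call:
arm_command(grip=[1,1,1,1,1,1,1,1,1,1,1,1], translation=[[-0.14,-0.82,0],[-0.14,-0.82,0],[-0.14,-0.82,0],[-0.14,-0.82,0],[-0.14,-0.82,0],[-0.14,-0.82,0],[-0.14,-0.82,0],[-0.14,-0.82,0],[-0.14,-0.82,0],[0,0,0.9],[0,0,0.9],[0,0,0.9]], angular=[[0,0,0],[0,0,0],[0,0,0],[0,0,0],[0,0,0],[0,0,0],[0,0,0],[0,0,0],[0,0,0],[0,0,0],[0,0,0],[0,0,0]])

```text
time: 3.1
position: [433.9, -291.2, 171.5]
tcp_rot: [0.37, 3.119, -0.0]
ft_force: [0.8, 0.6, -0.4]
grip_width: -0.1
grasp_force: 0.0
```

Run:
```python
from h import *
t=bot.get_image("top")[165:310,300:400]; s=bot.get_image("scene")[85:215,155:275]
s0=bot.observe();print(s0["position"],s0["joint_pos"])
f=lambda i:cv2.resize(i[:,:,::-1],None,fx=4,fy=4,interpolation=2)
t,s=f(t),f(s)[:,:400]
s=cv2.copyMakeBorder(s,0,580-s.shape[0],0,0,0); cv2.imwrite("pics/crop1.png",np.hstack([t,s]))
```

```text
[ 430.23604363 -288.15876935  167.86938623] [-0.23216743  0.32467291  0.8614517   2.01540772 -0.30043265  0.94307857
  2.12092131]
```

View pics/crop1.png

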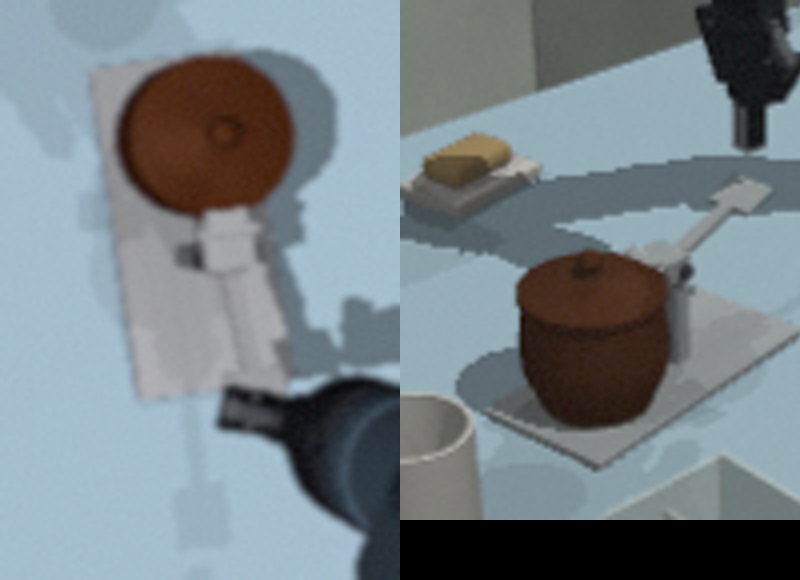

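Run:
```python
from h import *
for q in ([433.8,-291,150.3],[434,-292,110]):
  for n in("top","scene"):
    u=P(n)@[*q,1];u=u[:2]/u[2];print(n,u, (u-([300,165] if n=="top" else [155,85]))*4)
```

```text
top [369.35685269 267.05799153] [277.42741077 408.23196611]
scene [240.6582518  119.07967752] [342.63300719 136.31871008]
top [364.8437192  264.81277223] [259.37487679 399.25108892]
scene [240.33791234 131.22549023] [341.35164935 184.9019609 ]
```

In the scene view the tip is at about (242,122), just above the paddle at (240,133). In the top view it covers the paddle. I'll go lower and look closer.

Call:
arm_command(grip=[1,1,1,1], translation=[[0,0,0.4],[0,0,0.4],[0,0,0.1],[0,0,0]], angular=[[0,0,0],[0,0,0],[0,0,0],[0,0,0]])

```text
time: 3.53
position: [433.8, -290.2, 144.9]
tcp_rot: [-0.367, -3.119, -0.001]
ft_force: [-1.0, 0.7, -0.8]
grip_width: -0.1
grasp_force: 0.0
```

Run:
```python
from h import *
t=bot.get_image("top")[220:300,330:410]; s=bot.get_image("scene")[95:175,195:275]
f=lambda i:cv2.resize(i[:,:,::-1],None,fx=5,fy=5,interpolation=2)
cv2.imwrite("pics/crop2.png",np.hstack([f(t),f(s)]))
for n in("top","scene"):
    u=P(n)@[433.8,-291,123,1];u=u[:2]/u[2];print(n,(u-([330,220] if n=="top" else [195,95]))*5)
```

```text
top [179.91591026 227.82336911]
scene [228.12909762 162.06165586]
```

View pics/crop2.png

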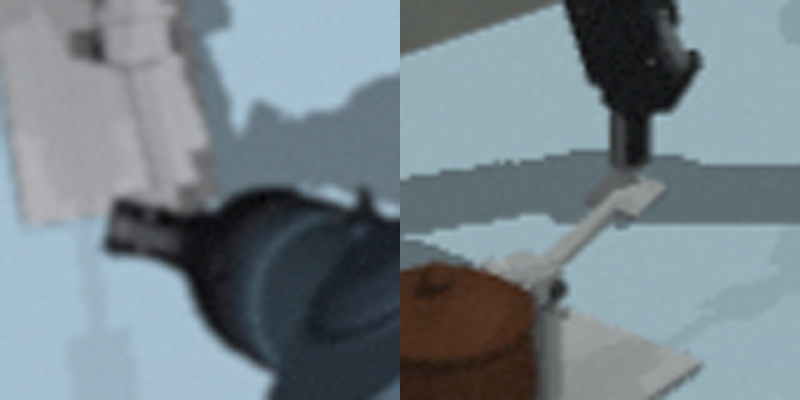

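The top view shows only the gripper body and knuckle; the tip is hidden behind it. In the scene view the tip at crop (630,165) is above the paddle, whose centre is at about (628,193). Now I press slowly.

Call:
arm_command(grip=[1,1,1,1,1,1,1,1,1,1], translation=[[0,0,0.1],[0,0,0.1],[0,0,0.1],[0,0,0.1],[0,0,0.1],[0,0,0.1],[0,0,0.1],[0,0,0.1],[0,0,0],[0,0,0]], angular=[[0,0,0],[0,0,0],[0,0,0],[0,0,0],[0,0,0],[0,0,0],[0,0,0],[0,0,0],[0,0,0],[0,0,0]])

```text
time: 4.47
position: [433.6, -290.9, 121.1]
tcp_rot: [-0.368, -3.119, 0.001]
ft_force: [-1.3, -0.8, 3.1]
grip_width: 0.1
grasp_force: 1.6
```

Run:
```python
from h import *
t=bot.get_image("top")[165:245,320:400]; s=bot.get_image("scene")[95:195,175:255]
f=lambda i:cv2.resize(i[:,:,::-1],None,fx=5,fy=5,interpolation=2)
t=cv2.copyMakeBorder(f(t),0,100,0,0,0)
cv2.imwrite("pics/crop3.png",np.hstack([t,f(s)])); o=bot.observe();print(o["position"],o["ft_force"])
```

```text
[ 433.86442966 -290.80269412  121.34250374] [-1.82159089 -0.41125233  2.96515583]
```

View pics/crop3.png

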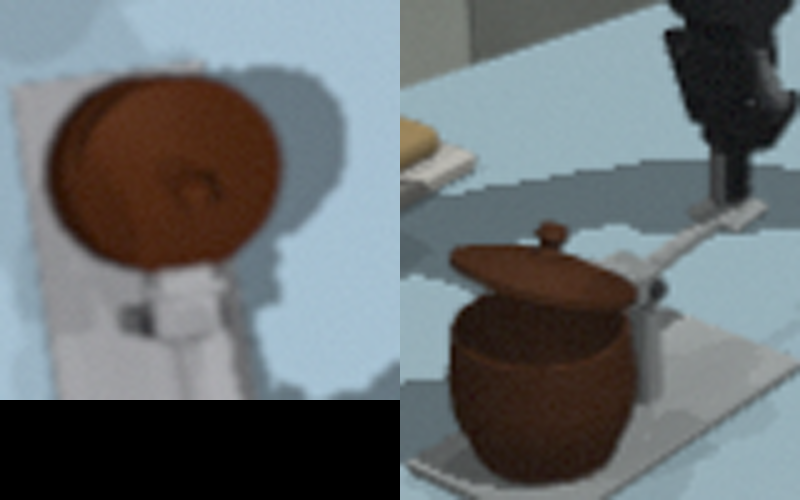

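The lid is lifting at crop (540,270), to about 0.3 rad, and the bowl has not moved. I'll keep pressing.

Call:
arm_command(grip=[1,1,1,1,1,1,1,1,1,1,1], translation=[[0,0,0.1],[0,0,0.1],[0,0,0.1],[0,0,0.1],[0,0,0.1],[0,0,0.1],[0,0,0.1],[0,0,0.1],[0,0,0.05],[0,0,0],[0,0,0]], angular=[[0,0,0],[0,0,0],[0,0,0],[0,0,0],[0,0,0],[0,0,0],[0,0,0],[0,0,0],[0,0,0],[0,0,0],[0,0,0]])

```text
time: 5.48
position: [434.4, -290.5, 95.8]
tcp_rot: [0.367, 3.119, -0.0]
ft_force: [0.0, -1.3, 2.2]
grip_width: 0.1
grasp_force: 1.4
```

Run:
```python
from h import *
s=bot.get_image("scene")[85:195,165:255]
cv2.imwrite("pics/crop4.png",cv2.resize(s[:,:,::-1],None,fx=5,fy=5,interpolation=2)); o=bot.observe();print(o["position"],o["ft_force"])
```

```text
[ 434.40501145 -290.48893174   95.90262728] [-1.08631063 -1.80223866  2.94581795]
```

View pics/crop4.png

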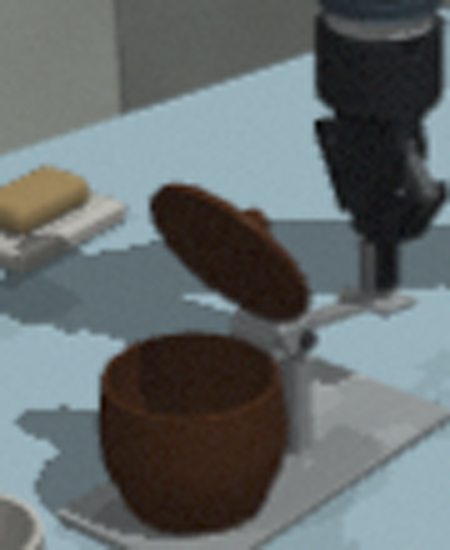

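The lid stands steeply open at crop (230,250), and the force shows the stop has not been reached. I'll press a touch more until the force rises.

Call:
arm_command(grip=[1,1,1,1], translation=[[0,0,0.03],[0,0,0.03],[0,0,0],[0,0,0]], angular=[[0,0,0],[0,0,0],[0,0,0],[0,0,0]])

```text
time: 5.87
position: [434.6, -290.4, 94.2]
tcp_rot: [0.367, 3.119, -0.0]
ft_force: [-0.2, -1.0, 3.1]
grip_width: -0.6
grasp_force: 1.4
```

Call:
arm_command(grip=[1,1,1,1], translation=[[0,0,0.03],[0,0,0.03],[0,0,0],[0,0,0]], angular=[[0,0,0],[0,0,0],[0,0,0],[0,0,0]])

```text
time: 6.2
position: [434.7, -290.6, 93.5]
tcp_rot: [0.368, 3.119, 0.002]
ft_force: [-1.9, 0.4, 11.4]
grip_width: -0.1
grasp_force: 6.0
```

The force has jumped to 11 N, so the lever is at its stop. Hold for 3 s.

Call:
arm_command(grip=[1,1,1,1,1,1,1,1,1,1,1,1], translation=[[0,0,0],[0,0,0],[0,0,0],[0,0,0],[0,0,0],[0,0,0],[0,0,0],[0,0,0],[0,0,0],[0,0,0],[0,0,0],[0,0,0]], angular=[[0,0,0],[0,0,0],[0,0,0],[0,0,0],[0,0,0],[0,0,0],[0,0,0],[0,0,0],[0,0,0],[0,0,0],[0,0,0],[0,0,0]])

```text
time: 7.2
position: [434.7, -290.6, 93.5]
tcp_rot: [0.368, 3.119, 0.002]
ft_force: [-1.7, 1.4, 12.2]
grip_width: -0.0
grasp_force: 6.0
```

Call:
arm_command(grip=[1,1,1,1,1,1,1,1,1,1,1,1], translation=[[0,0,0],[0,0,0],[0,0,0],[0,0,0],[0,0,0],[0,0,0],[0,0,0],[0,0,0],[0,0,0],[0,0,0],[0,0,0],[0,0,0]], angular=[[0,0,0],[0,0,0],[0,0,0],[0,0,0],[0,0,0],[0,0,0],[0,0,0],[0,0,0],[0,0,0],[0,0,0],[0,0,0],[0,0,0]])

```text
time: 8.2
position: [434.7, -290.6, 93.5]
tcp_rot: [0.368, 3.119, 0.002]
ft_force: [-1.7, 0.4, 11.8]
grip_width: 0.3
grasp_force: 6.0
```

Call:
arm_command(grip=[1,1,1,1,1,1,1,1,1,1,1,1], translation=[[0,0,0],[0,0,0],[0,0,0],[0,0,0],[0,0,0],[0,0,0],[0,0,0],[0,0,0],[0,0,0],[0,0,0],[0,0,0],[0,0,0]], angular=[[0,0,0],[0,0,0],[0,0,0],[0,0,0],[0,0,0],[0,0,0],[0,0,0],[0,0,0],[0,0,0],[0,0,0],[0,0,0],[0,0,0]])

```text
time: 9.2
position: [434.7, -290.6, 93.5]
tcp_rot: [0.368, 3.119, 0.002]
ft_force: [-1.2, 1.1, 11.4]
grip_width: -0.2
grasp_force: 6.0
```

Run:
```python
from h import *
s=bot.get_image("scene")[85:195,165:255]
cv2.imwrite("pics/crop5.png",cv2.resize(s[:,:,::-1],None,fx=5,fy=5,interpolation=2)); o=bot.observe();print(o["position"],o["ft_force"])
```

```text
[ 434.73728446 -290.60444063   93.54283862] [-0.85657111  0.73022443 11.10277472]
```

View pics/crop5.png

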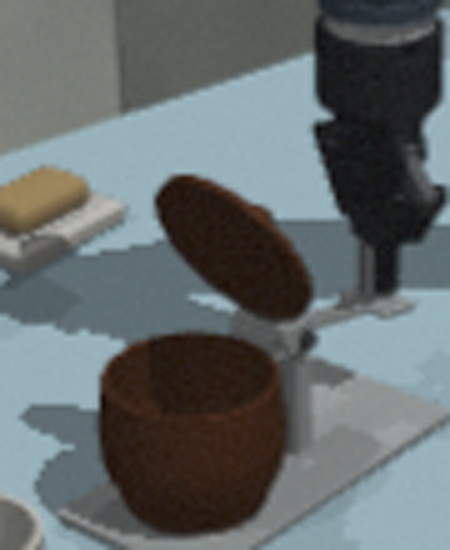

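The lid is wide open at its stop (crop 235,245) and the bowl has not moved. Now I ease up at about 15 mm/s.

Call:
arm_command(grip=[1,1,1,1,1,1,1,1,1,1,1,1], translation=[[0,0,-0.04],[0,0,-0.04],[0,0,-0.04],[0,0,-0.04],[0,0,-0.04],[0,0,-0.04],[0,0,-0.04],[0,0,-0.04],[0,0,-0.04],[0,0,-0.04],[0,0,-0.04],[0,0,-0.04]], angular=[[0,0,0],[0,0,0],[0,0,0],[0,0,0],[0,0,0],[0,0,0],[0,0,0],[0,0,0],[0,0,0],[0,0,0],[0,0,0],[0,0,0]])

```text
time: 10.25
position: [433.7, -290.6, 106.7]
tcp_rot: [-0.368, -3.12, 0.0]
ft_force: [0.9, -1.1, 3.9]
grip_width: -0.2
grasp_force: 1.6
```

Call:
arm_command(grip=[1,1,1,1,1,1,1,1,1,1,1,1], translation=[[0,0,-0.04],[0,0,-0.04],[0,0,-0.04],[0,0,-0.04],[0,0,-0.04],[0,0,-0.04],[0,0,-0.04],[0,0,-0.04],[0,0,-0.04],[0,0,-0.04],[0,0,-0.04],[0,0,-0.04]], angular=[[0,0,0],[0,0,0],[0,0,0],[0,0,0],[0,0,0],[0,0,0],[0,0,0],[0,0,0],[0,0,0],[0,0,0],[0,0,0],[0,0,0]])

```text
time: 11.25
position: [434.5, -290.4, 121.2]
tcp_rot: [0.367, 3.119, 0.0]
ft_force: [1.8, -1.0, 3.2]
grip_width: -0.4
grasp_force: 1.5
```

Call:
arm_command(grip=[1,1,1,1,1,1,1,1,1,1,1,1], translation=[[0,0,-0.04],[0,0,-0.04],[0,0,-0.04],[0,0,-0.04],[0,0,-0.04],[0,0,-0.04],[0,0,-0.04],[0,0,-0.04],[0,0,-0.04],[0,0,-0.04],[0,0,-0.04],[0,0,-0.04]], angular=[[0,0,0],[0,0,0],[0,0,0],[0,0,0],[0,0,0],[0,0,0],[0,0,0],[0,0,0],[0,0,0],[0,0,0],[0,0,0],[0,0,0]])

```text
time: 12.25
position: [433.9, -290.2, 135.4]
tcp_rot: [-0.368, -3.12, -0.001]
ft_force: [2.2, 1.1, 3.1]
grip_width: 0.2
grasp_force: 1.4
```

Call:
arm_command(grip=[1,1,1,1,1,1,1,1,1,1,1,1], translation=[[0,0,-0.04],[0,0,-0.04],[0,0,-0.04],[0,0,-0.04],[0,0,-0.04],[0,0,-0.04],[0,0,-0.04],[0,0,-0.04],[0,0,-0.04],[0,0,-0.04],[0,0,-0.04],[0,0,-0.04]], angular=[[0,0,0],[0,0,0],[0,0,0],[0,0,0],[0,0,0],[0,0,0],[0,0,0],[0,0,0],[0,0,0],[0,0,0],[0,0,0],[0,0,0]])

```text
time: 13.25
position: [434.0, -290.5, 149.9]
tcp_rot: [-0.368, -3.12, 0.0]
ft_force: [-0.5, 0.5, 0.0]
grip_width: -0.1
grasp_force: 0.0
```

Call:
arm_command(grip=[1,1,1,1,1,1], translation=[[0,0,-0.5],[0,0,-0.8],[0,0,-0.8],[0,0,-0.8],[0,0,0],[0,0,0]], angular=[[0,0,0],[0,0,0],[0,0,0],[0,0,0],[0,0,0],[0,0,0]])

```text
time: 13.75
position: [434.9, -291.1, 238.2]
tcp_rot: [0.367, 3.116, -0.0]
ft_force: [0.9, 1.4, -0.2]
grip_width: -0.2
grasp_force: 0.0
```

Run:
```python
from h import *
a=bot.get_image("scene"); cv2.imwrite("pics/end.png",a[:,:,::-1]); o=bot.observe();print(o["time"],o["position"],o["ft_force"])
```

```text
13.8 [ 434.02034324 -290.30316448  236.85092813] [ 0.05681678  0.038306   -1.11066844]
```

View pics/end.png

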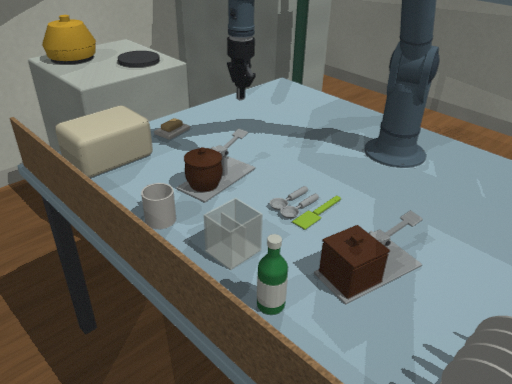

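The lid is shut (204,160), everything is where it started, and the gripper is clear at (240,85).

```bash
python3 -c "
from plant import bot
print(bot.job_done())"
```

```text
the job is handed in; nothing more can be done
None
```

I pressed the sugar bowl's lever to its stop, held the lid wide open for about 3 s and eased it shut at about 15 mm/s. The arm is clear, nothing else looks moved in the last picture, and the job is handed in; no verdict came back.

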